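Rebuild the rock-section viewing stack on the inclined stand

ROBOT

A 6-joint arm with a two-finger parallel gripper is mounted at the origin on a cart in front of the work surface, level with it; the furniture and walls round the work are solid. World frame = base frame: x ahead of the robot, y to its left, z up, the work surface at z = 0. Lengths are in m, angles in degrees, forces in N, time in s.
With the tool pointing down it reaches from about 0.375 to 0.9 m from the base axis. Payload 3.1 kg.
Tool frame: the origin (TCP) lies on the centre line of the jaws, within the pads' length; the fingertips stand 25 mm ahead of it and the grasp point (between the pads) lies 6 mm ahead of it; y points along the fingers, x is the direction in which the jaws open and shut, and the axes are right-handed (so a half turn about y gives the same grasp; the last joint's range is limited). The gripper opens to 87 mm and grips with 3 to 60 N. Pads are 19 mm wide; open, the fingers measure 117 mm over their backs; the gripper's body (75 mm by 190 mm) begins 51 mm behind the grasp point.
Start: joints at [-79.498, 30.224, 82.088, -0, 67.689, -10.227], TCP at [0.221, -0.585, 0.248] pointing down, gripper open.
Joint ranges: [-176.69, 176.69], [-43.24, 126.21], [12.49, 139.97], [-82, 262], [0, 151.66], [-163.58, 163.58]. Speed limits (degrees/s): [159.86, 159.86, 180, 180, 180, 180].

INTERFACE

Orientations are given as a 3x3 rotation matrix whose columns are the frame's x, y, z axes.
In Python, from rig import * gives the robot as it stands.
- The arm moves only by the tool play_rows, never from a script. Its argument "commands" is a list of rows, each a list of 2 entries, a list of its own where there are three numbers: the shift along the world's x, y, z in m, then the turn, a rotation vector about the world's x, y, z in rad. A call has 1 to 10 rows; each row is the pose to reach, as a shift and turn from the pose commanded when the call began; what a row does not reach only later rows make up. A row lasts 1/8 s, in which the tool goes at most 62.5 mm and 10.7 degrees, less where a joint would pass 70% of its speed; a pose out of reach is approached as far as the arm can. A call with a gripper value outside its range is refused whole. "gripper" is the finger opening in m, from 0 to 0.087, set as the call begins (left out, the last holds). The fingers move at their own pace and stop on an object; the grip force is fixed at half the most. Time passes only in rows, so rows that repeat a pose let the fingers close. It gives the time, the measured TCP pose, the force and the opening at its end, in the units of the state.
- read_state(): the state, without advancing time (a new reading comes with each control period).
- capture(name): name is "scene" or "top" or "wrist"; returns a dict with "frame" (384x512x3 uint8, red, green, blue), "depth" (384x512 float32, m along the optical axis (not along the pixel's ray), 0 where there is no reading), "mtx" (3x3 intrinsics, pixels), "cam_to_world" (4x4, takes a point from camera to world coordinates); the wrist camera has in their place "hand_eye" (4x4, takes a point from camera to tool coordinates, whose origin is the TCP and whose axes are the tool frame's). Camera axes: x right, y down, z forward; pixel columns grow to the right and rows downward; lengths in m; the calibration is good to about 2 mm. A picture is of the moment at which its call begins: read the wrist's pose just before it.
- hand_in(): hands the job in, once; it reports no verdict.
The state is a dict: "time_s": time; "joint_positions": joint angles; "qvel": joint speeds; "tau": joint torques, N m; "position": TCP position; "tcp_rot": TCP orientation; "force": force on the tool from outside, world axes, zero at the start; "moment": the same for the moment, N m; "opening": opening from 0.0 (shut) to 1.0 (fully open).
Only numpy, scipy, OpenCV 4.12 (cv2) and the standard library are available. Lean on these libraries where they do the work, as an engineer would, in place of code of your own. Each camera call takes 0.05 s, during which the arm holds its last target. There are 200 camera calls.

TASK

Build up the viewing stack on the sloping stand, in order: first lay the rock-section blank flat on the black spacer frame, between its guides; only after you have let go of it there, lay the retaining bar across the two blue supports, seated flat in both notches and roughly centred, so that it bridges over the blank. Leave both parts released and at rest, and do not disturb the other things on the bench.

Things in the scene. Friction and masses are not known exactly. Their poses are not given: they have to be found in the camera images.
- bed: Sloping grey bed (150 mm up the slope x 200 mm wide) of a fixed stand, tilted 30 degrees from level, facing the robot. Origin: centre of the bed's face. x points up the slope (away from the robot), y across it to the left, z out of the bed at right angles. All the stand's measures are in this frame.
- seat (a point): Centre of the top of the black spacer frame already fixed on the bed (110 along x, 56 along y), 8 mm off the bed. Aluminium guides round it: end stops at x = +-61 mm, 20 mm high, 40 mm wide; side guides at y = +-32 mm, only at |x| 38 to 56 mm (middle open for fingers), flaring outward above z = 22 mm up to z = 31 mm.
- notch_left (a point): Middle of the notch floor on the left blue bar support, at bed y = +87 mm, x = 0, 30 mm off the bed. Support 18 mm wide (|y| 78 to 96 mm); notch runs along y, 32 mm wide at its floor; its cheeks lean outward 29 degrees and end 42 mm off the bed.
- notch_right (a point): Middle of the notch floor on the right blue bar support, at bed y = -87 mm, x = 0, 30 mm off the bed. Support 18 mm wide (|y| 78 to 96 mm); notch runs along y, 32 mm wide at its floor; its cheeks lean outward 29 degrees and end 42 mm off the bed.
- blank: Rock-section blank: flat red-brown stone slice with pale veins in a white rectangular carrier, 110 (x) x 56 (y) x 18 (z) mm, about 0.2 kg, lying flat on the bench. Origin: centre of its underside, z up. Seated, it lies on the spacer with its x along the bed's x (either way round), its origin at about z = 8 mm in the bed's frame, with 4 mm of play each side and 6 mm at each end.
- bar: Retaining bar: straight aluminium bar with black end sleeves, 24 (x) x 200 (y, its length) x 18 (z) mm, about 0.2 kg, lying flat on the bench. Origin: centre of its underside, z up. Seated, it lies in both notches with its y along the bed's y (either way round), its origin at about z = 30 mm in the bed's frame, 4 mm above the blank.
- brush: Bystander: dust brush with wooden handle, 36 x 175 x 11 mm, origin at the centre of its underside.
- streak_plate: Bystander: pale flat streak plate, 48 x 64 x 8 mm, origin at the centre of its underside.
- calcite: Bystander: rounded white and orange cobble, 69 x 105 x 68 mm, origin at the centre of its underside.
- mica: Bystander: small brown-grey rock, 52 x 62 x 28 mm, origin at the centre of its underside.
- gypsum: Bystander: small white rock, 52 x 66 x 41 mm, origin at the centre of its underside.
- strata: Bystander: banded brown wooden block, 95 x 55 x 45 mm, origin at the centre of its underside.

How it is judged:
By the outcome, as a careful person would: the job done as asked, in the order asked, and still so for the second after the job is handed in, with the robot touching nothing.
It also fails if it takes over 54 s, if anything falls off the work surface, if the arm or the gripper's body presses on something with over 40 N, if the wrist force passes 120 N, or if a joint passes its speed limit or range.

## Working session

There is one attempt and no reset: what is moved stays moved. The work goes in short steps, Python scripts to look and compute and a tool call to move; the robot and the scene stay as the last step left them, time stands still between calls to the robot, and variables do not carry over. Pictures are saved under pics/ and viewed, about 8 in all and at most 12, crops included, and the job is handed in when it is done.

Besides the shell and the picture viewer there is one more tool, called after "Request:" by a JSON object that holds its "name" and its "arguments". play_rows: Moves the arm, as the interface text tells. Its arguments: {"type":"object","properties":{"commands":{"type":"array"},"gripper":{"type":"number"}},"required":["commands"]}

```bash
mkdir -p pics; ls
python3 - <<'E'
from rig import *
import cv2,numpy as np,pickle
print(read_state())
d={n:capture(n) for n in("scene","top")}
pickle.dump(d,open('cap0.pkl','wb'))
for n in d: print(n,d[n]['mtx'],d[n]['cam_to_world'])
im=np.hstack([d[n]['frame'] for n in d])
for n in d: cv2.imwrite(f'pics/{n}0.png',cv2.resize(d[n]['frame'][:,:,::-1],(800,600)))
E
```

```text
pics
{'time_s': 0.0, 'joint_positions': array([-7.94978019e+01,  3.02813079e+01,  8.21555785e+01, -1.23731244e-03,
        6.76890590e+01, -1.02273994e+01]), 'qvel': array([ 0.01676031, -0.05237368,  0.02358338,  0.05844642,  0.02713439,
       -0.04479957]), 'tau': array([-3.95727739e-04, -4.40045428e+01, -1.76593459e+01,  6.33049314e-02,
        5.82072535e-02, -1.52503571e-04]), 'position': array([ 0.22112015, -0.58385711,  0.24655095]), 'tcp_rot': array([[ 3.53965254e-01, -4.20309739e-04,  9.35258479e-01],
       [-9.35256063e-01,  2.15769555e-03,  3.53965309e-01],
       [-2.16677813e-03, -9.99997584e-01,  3.70652022e-04]]), 'force': array([-0.64057917, -0.29025609, -0.35674316]), 'moment': array([ 0.02517554, -0.00338064, -0.02438704]), 'opening': 1.0011288007805381}
scene [[494.24520104   0.         260.7726406 ]
 [  0.         494.24520104 193.17707914]
 [  0.           0.           1.        ]] [[-0.80352804 -0.40673587  0.43463618 -0.15400965]
 [-0.59524706  0.54305809 -0.59225741  0.9134195 ]
 [ 0.00485964 -0.73461135 -0.67847074  1.1523744 ]
 [ 0.          0.          0.          1.        ]]
top [[398.62537489   0.         251.03471984]
 [  0.         398.62537489 192.52700594]
 [  0.           0.           1.        ]] [[-0.01996912 -0.99724324  0.07146443  0.42801989]
 [-0.99952058  0.01822086 -0.0250322   0.00826154]
 [ 0.02366105 -0.07193004 -0.99712899  1.07129051]
 [ 0.          0.          0.          1.        ]]
```

View pics/top0.png

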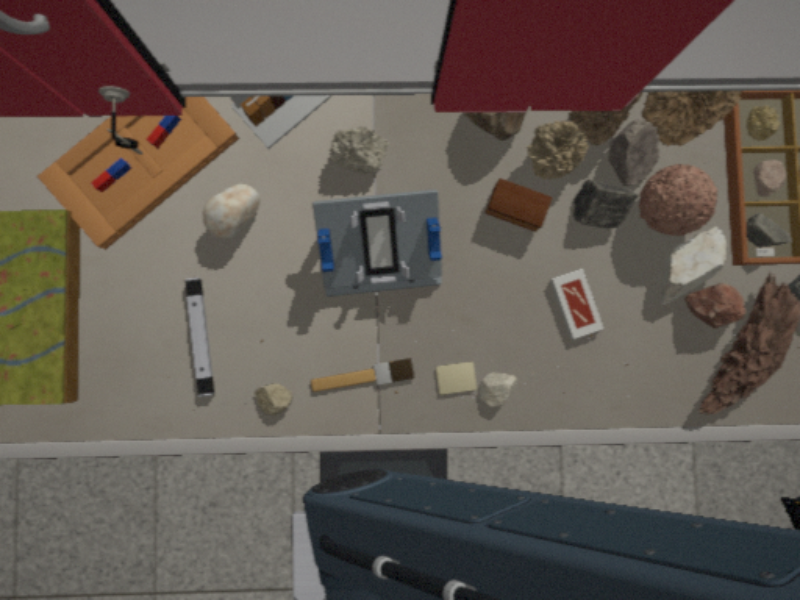

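View pics/scene0.png

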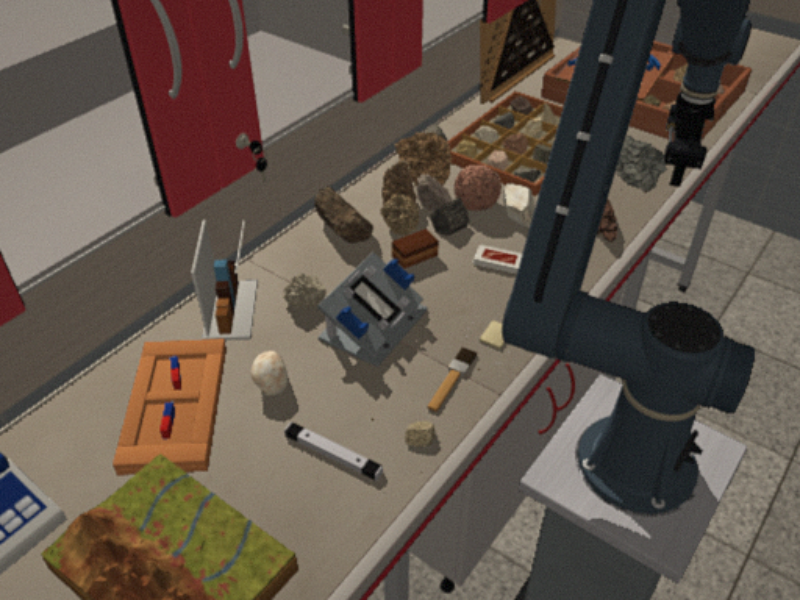

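The top view shows the blank at about (577,303), the bar at (199,337) and the stand at (378,243). In the scene view the stand is at (372,300), and the bench around the stand is clear. Next I'll measure from the depth and colour data.

```bash
cat > h.py <<'E'
import numpy as np,cv2
def pts(c,T=None):
    d=c['depth'];K=c['mtx'];v,u=np.indices(d.shape)
    T=c['cam_to_world'] if T is None else T
    P=np.stack([(u-K[0,2])/K[0,0]*d,(v-K[1,2])/K[1,1]*d,d,np.ones_like(d)],-1)
    return (P@T.T)[...,:3]
def ray(c,uv,z,T=None):
    K=c['mtx'];T=c['cam_to_world'] if T is None else T
    uv=np.atleast_2d(uv);r=np.c_[(uv[:,0]-K[0,2])/K[0,0],(uv[:,1]-K[1,2])/K[1,1],np.ones(len(uv))]@T[:3,:3].T
    o=T[:3,3];return o+r*((z-o[2])/r[:,2])[:,None]
def rect(xy):
    r=cv2.minAreaRect(np.float32(xy*1000)); return r
E
python3 - <<'E'
from h import *;import pickle
d=pickle.load(open('cap0.pkl','rb'))
for n,S in(('top',1/1.5625),('scene',1/1.5625)):
    c=d[n];P=pts(c);f=c['frame'].astype(int)
    hsv=cv2.cvtColor(c['frame'],cv2.COLOR_RGB2HSV)
    bench=(P[...,2]<.008)&(P[...,2]>-.02)
    for nm,box in(('blank',(545,260,615,345) if n=='top' else (465,238,540,275)),('bar',(175,270,225,400) if n=='top' else (278,415,390,485))):
        x0,y0,x1,y1=[int(b*S) for b in box]
        m=np.zeros(bench.shape,bool);m[y0:y1,x0:x1]=1
        q=P[m]; print(n,nm,'z pct',np.percentile(q[:,2],[5,50,80,95]).round(4))
        t=m&(P[...,2]>.012)&(P[...,2]<.03)
        q=P[t];print('  depth rect',t.sum(),rect(q[:,:2]),'z',np.median(q[:,2]))
        # largest component outline ray cast at top plane
        k,l,s,ce=cv2.connectedComponentsWithStats(t.astype(np.uint8));b=1+s[1:,4].argmax()
        v,u=np.nonzero(l==b);print('  ray rect',rect(ray(c,np.c_[u,v],.018)[:,:2]))
    # stand
    blue=(hsv[...,0]>100)&(hsv[...,0]<125)&(hsv[...,1]>150)&(hsv[...,2]>60)
    bx=(300,180,455,310) if n=='top' else (315,245,435,360)
    x0,y0,x1,y1=[int(b*S) for b in bx];m=np.zeros(bench.shape,bool);m[y0:y1,x0:x1]=1
    k,l,s,ce=cv2.connectedComponentsWithStats((blue&m).astype(np.uint8))
    for i in range(1,k):
        if s[i,4]>30: print('blue',s[i],ce[i],P[l==i].mean(0),P[l==i].min(0),P[l==i].max(0))
    g=m&(P[...,2]>.03)&(~blue)
    q=P[g];
    # ransac plane
    rng=np.random.default_rng(0);best=0
    for _ in range(500):
        a=q[rng.choice(len(q),3,False)];nn=np.cross(a[1]-a[0],a[2]-a[0]);nn/=np.linalg.norm(nn)+1e-9
        inn=abs((q-a[0])@nn)<.002
        if inn.sum()>best: best=inn.sum();B=inn
    qq=q[B];cc=qq.mean(0);nn=np.linalg.svd(qq-cc)[2][2];nn*=np.sign(nn[2])
    print(n,'plane',best,len(q),cc,nn,'tilt',np.degrees(np.arccos(nn[2])),'az',np.degrees(np.arctan2(nn[1],nn[0])))
    az=np.arctan2(-nn[1],-nn[0]);X=np.array([np.cos(az)*np.cos(np.pi/6),np.sin(az)*np.cos(np.pi/6),.5]);Y=np.array([-np.sin(az),np.cos(az),0])
    e=np.c_[(qq-cc)@X,(qq-cc)@Y];r=rect(e);print('rect',r,'centre',cc+X*r[0][0]/1000+Y*r[0][1]/1000)
    p=np.array(P[m&(abs((P-cc)@nn)<.05)]);
    blk=m&(f.max(-1)<45);k,l,s,ce=cv2.connectedComponentsWithStats(blk.astype(np.uint8))
    for i in range(1,k):
        if s[i,4]>60: print('black',s[i],ce[i])
E
```

```text
top blank z pct [-0.0032  0.0015  0.0175  0.0198]
  depth rect 869 ((493.78643798828125, -335.30950927734375), (109.8055419921875, 56.83515930175781), 17.796236038208008) z 0.017814436996450356
  ray rect ((493.4722900390625, -334.1879577636719), (109.41545867919922, 57.442222595214844), 17.41603660583496)
top bar z pct [-0.0036  0.0004  0.0159  0.019 ]
  depth rect 720 ((450.4592590332031, 308.13031005859375), (199.2853546142578, 26.371929168701172), 6.674959182739258) z 0.01716814604406025
  ray rect ((450.575927734375, 307.0679626464844), (199.1673583984375, 25.956708908081055), 6.664982795715332)
blue [274 140   8  26 152] [277.21052632 152.98026316] [ 0.59371116 -0.08245242  0.10165361] [ 0.42801989 -0.09283753  0.07478783] [0.62870133 0.00826154 1.07129051]
blue [204 147   9  27 163] [208.03680982 160.13496933] [0.57968022 0.08803409 0.09597549] [0.54910483 0.07889614 0.08172071] [0.61377854 0.09763236 0.11642096]
top plane 2237 4066 [0.60360247 0.00153355 0.06992985] [-0.49766235 -0.04407663  0.86625022] tilt 29.974228135843006 az -174.93867117449958
rect ((-4.91497802734375, 
[... 815 characters left out ...]
 [257.53061224 174.93877551] [ 0.54193573 -0.01783446  0.15551966] [-0.15400965 -0.09051609  0.08236499] [0.60456149 0.9134195  1.1523744 ]
blue [222 201  13  11  52] [228.11538462 206.11538462] [0.57227743 0.09331322 0.08975645] [0.55239383 0.06619549 0.06639368] [0.59207329 0.10592111 0.10085919]
scene plane 762 2526 [0.59958547 0.01039115 0.06657028] [-0.49938873 -0.05066118  0.86489557] tilt 30.129217218193467 az -174.20736756282597
rect ((1.2145233154296875, -0.4307708740234375), (200.6871337890625, 148.8856201171875), 89.202880859375) centre [0.60067538 0.01006874 0.06717754]
black [224 176  32  30 148] [241.68918919 189.14189189]
black [226 187  19  18  79] [234.37974684 195.79746835]
```

Request:
{"name": "play_rows", "arguments": {"commands": [[[0.272, 0.249, 0.0], [0, 0, -0.054]], [[0.272, 0.249, 0.0], [0, 0, -0.054]], [[0.272, 0.249, 0.0], [0, 0, -0.054]], [[0.272, 0.249, 0.0], [0, 0, -0.054]], [[0.272, 0.249, 0.0], [0, 0, -0.054]], [[0.272, 0.249, 0.0], [0, 0, -0.054]], [[0.272, 0.249, 0.0], [0, 0, -0.054]], [[0.272, 0.249, 0.0], [0, 0, -0.054]], [[0.272, 0.249, 0.0], [0, 0, -0.054]]], "gripper": 0.087}}

```text
time_s: 1.23
position: [0.4922, -0.3366, 0.2473]
tcp_rot: [[0.301, -0.001, 0.954], [-0.954, 0.0, 0.301], [-0.0, -1.0, -0.001]]
force: [-0.1, 0.7, 0.0]
opening: 1.002
```

```bash
cat >> h.py <<'E'
from scipy.spatial.transform import Rotation as Ro
def look(name):
    from rig import read_state,capture
    s=read_state();c=capture('wrist');T=np.eye(4);T[:3,:3]=s['tcp_rot'];T[:3,3]=s['position'];T=T@c['hand_eye']
    cv2.imwrite(f'pics/{name}.png',c['frame'][:,:,::-1])
    return s,c,T
def delta(p,R):
    from rig import read_state
    s=read_state();print('shift',(np.array(p)-s['position']).round(4),'turn',Ro.from_matrix(R@s['tcp_rot'].T).as_rotvec().round(4))
def down(a): # tool x heading a deg, pointing down
    a=np.radians(a);x=np.array([np.cos(a),np.sin(a),0]);y=np.array([0,0,-1.]);return np.c_[x,y,np.cross(x,y)]
def top(P,ref,rad,lo=.012,hi=.03):
    t=(P[...,2]>lo)&(P[...,2]<hi)&(np.hypot(P[...,0]-ref[0],P[...,1]-ref[1])<rad)
    k,l,s,ce=cv2.connectedComponentsWithStats(t.astype(np.uint8));b=1+s[1:,4].argmax()
    return l==b
E
python3 - <<'E'
from h import *
s,c,T=look('w_blank');print(s['position'],s['tcp_rot'],s['time_s'])
P=pts(c,T);m=top(P,(.4935,-.335),.075);v,u=np.nonzero(m)
print(m.sum(),rect(P[m][:,:2]),np.median(P[m][:,2]),rect(ray(c,np.c_[u,v],.018,T)[:,:2]),u.min(),u.max(),v.min(),v.max())
E
```

```text
[ 0.49223474 -0.33657257  0.2473251 ] [[ 3.01112198e-01 -5.97814690e-04  9.53588531e-01]
 [-9.53588669e-01  1.32117981e-04  3.01112325e-01]
 [-3.05995562e-04 -9.99999813e-01 -5.30286979e-04]] 1.225
4218 ((495.16015625, -334.4266052246094), (110.15289306640625, 56.069217681884766), 17.30284309387207) 0.01837379666396935 ((495.5354309082031, -334.30364990234375), (109.41040802001953, 55.71454620361328), 17.352872848510742) 230 277 121 211
```

View pics/w_blank.png

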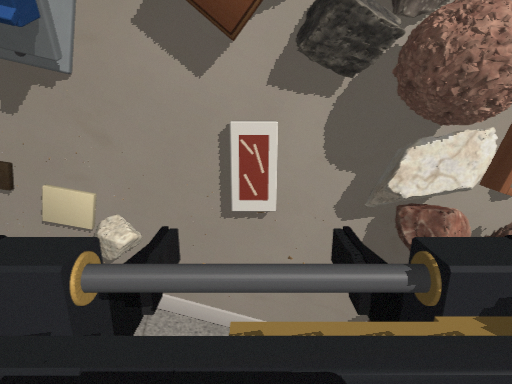

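The wrist view has the blank at pixels u 230–277, v 121–211, in agreement with the top view to within 2 mm. I'll descend and grip it.

Request:
{"name": "play_rows", "arguments": {"commands": [[[0.003, 0.002, -0.06], [0, 0, -0.003]], [[0.003, 0.002, -0.12], [0, 0, -0.003]], [[0.003, 0.002, -0.17], [0, 0, -0.003]], [[0.003, 0.002, -0.2], [0, 0, -0.003]], [[0.003, 0.002, -0.218], [0, 0, -0.003]], [[0.003, 0.002, -0.218], [0, 0, -0.003]], [[0.003, 0.002, -0.218], [0, 0, -0.003]]]}}

```text
time_s: 2.15
position: [0.4969, -0.3345, 0.0308]
tcp_rot: [[0.3, 0.002, 0.954], [-0.954, -0.002, 0.3], [0.002, -1.0, 0.001]]
force: [0.3, -0.7, 0.6]
opening: 0.998
```

Request:
{"name": "play_rows", "arguments": {"commands": [[[0, 0, 0], [0, 0, 0]], [[0, 0, 0], [0, 0, 0]], [[0, 0, 0], [0, 0, 0]], [[0, 0, 0], [0, 0, 0]], [[0, 0, 0], [0, 0, 0]], [[0, 0, 0], [0, 0, 0]], [[0, 0, 0], [0, 0, 0]], [[0, 0, 0], [0, 0, 0]]], "gripper": 0.04}}

```text
time_s: 3.15
position: [0.4963, -0.3333, 0.0298]
tcp_rot: [[0.3, -0.0, 0.954], [-0.954, 0.0, 0.3], [-0.0, -1.0, 0.0]]
force: [-0.0, 1.7, 5.0]
opening: 0.641
```

Request:
{"name": "play_rows", "arguments": {"commands": [[[0, 0, 0.02], [0, 0, 0]], [[0, 0, 0.07], [0, 0, 0]], [[0, 0, 0.13], [0, 0, 0]], [[0, 0.02, 0.19], [0, 0, -0.03]], [[-0.01, 0.06, 0.23], [0, 0, -0.06]], [[-0.02, 0.11, 0.26], [0, 0, -0.1]], [[-0.03, 0.17, 0.27], [0, 0, -0.15]], [[-0.04, 0.22, 0.27], [0, 0, -0.19]], [[-0.046, 0.28, 0.27], [0, 0, -0.217]], [[-0.046, 0.333, 0.27], [0, 0, -0.217]]]}}

```text
time_s: 4.4
position: [0.4489, 0.0013, 0.3001]
tcp_rot: [[0.087, 0.0, 0.996], [-0.996, -0.0, 0.087], [0.0, -1.0, 0.0]]
force: [0.7, -0.2, -3.2]
opening: 0.643
```

Request:
{"name": "play_rows", "arguments": {"commands": [[[0, 0, 0], [0, 0, 0]], [[0, 0, 0], [0, 0, 0]], [[0, 0, 0], [0, 0, 0]]]}}

```text
time_s: 4.78
position: [0.4505, -0.0018, 0.2997]
tcp_rot: [[0.086, 0.0, 0.996], [-0.996, -0.001, 0.086], [0.001, -1.0, 0.0]]
force: [-0.4, 0.7, -2.6]
opening: 0.639
```

Run:
```python
from h import *;import pickle
s,c,T=look('w_stand');print(s['position'],s['opening'],s['force'])
pickle.dump((c,T),open('stand.pkl','wb'))
```

```text
[ 0.45051609 -0.00175585  0.29969048] 0.6387465248141021 [-0.37658064  0.73386765 -2.64526665]
```

View pics/w_stand.png

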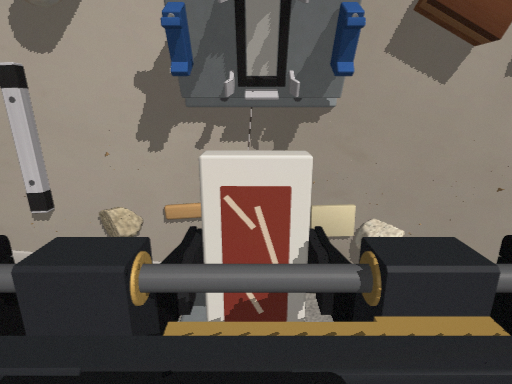

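The blank is held at the jaws, with its upper edge at v≈152. The stand is cut off at the top of the view, so I'll tilt partway and look again.

Request:
{"name": "play_rows", "arguments": {"commands": [[[0, 0, 0.03], [0.012, -0.13, 0]], [[0, 0, 0.04], [0.018, -0.2, 0]], [[0, 0, 0.04], [0.018, -0.2, 0]], [[0, 0, 0.04], [0.018, -0.2, 0]], [[0, 0, 0.04], [0.018, -0.2, 0]]]}}

```text
time_s: 5.45
position: [0.4505, -0.0008, 0.3389]
tcp_rot: [[0.087, 0.197, 0.977], [-0.996, 0.018, 0.085], [-0.001, -0.98, 0.198]]
force: [-0.1, 0.1, -2.5]
opening: 0.641
```

Run:
```python
from h import *;import pickle
s,c,T=look('w_stand2');print(s['position'],s['opening'],s['tcp_rot'])
pickle.dump((c,T),open('stand.pkl','wb'))
P=pts(c,T)
hsv=cv2.cvtColor(c['frame'],cv2.COLOR_RGB2HSV)
near=(abs(P[...,0]-.6)<.1)&(abs(P[...,1])<.13)&(P[...,2]>.01)&(P[...,2]<.15)
g=near&(P[...,2]>.02);q=P[g];rng=np.random.default_rng(0);best=0
for _ in range(500):
    a=q[rng.choice(len(q),3,False)];nn=np.cross(a[1]-a[0],a[2]-a[0]);nn/=np.linalg.norm(nn)+1e-9
    inn=abs((q-a[0])@nn)<.0015
    if inn.sum()>best: best=inn.sum();B=inn
qq=q[B];cc=qq.mean(0);nn=np.linalg.svd(qq-cc)[2][2];nn*=np.sign(nn[2])
az=np.arctan2(-nn[1],-nn[0]);print('tilt',np.degrees(np.arccos(nn[2])),'az',np.degrees(az),best,len(q))
X=np.array([np.cos(az)*nn[2],np.sin(az)*nn[2],np.hypot(*nn[:2])]);Y=np.cross(nn,X)
r=rect(np.c_[(qq-cc)@X,(qq-cc)@Y]);O=cc+X*r[0][0]/1000+Y*r[0][1]/1000;print(r,'O',O)
R=np.c_[X,Y,nn];Q=(P-O)@R*1000
blue=near&(hsv[...,0]>100)&(hsv[...,0]<125)&(hsv[...,1]>130)&(hsv[...,2]>40)
k,l,st,ce=cv2.connectedComponentsWithStats(blue.astype(np.uint8))
for i in range(1,k):
    if st[i,4]>100: t=Q[l==i];print('blue',st[i],np.percentile(t,[2,98],axis=0).round(1))
blk=near&(c['frame'].max(-1)<45)&(abs(Q[...,2]-8)<5);t=Q[blk];print('black',blk.sum(),np.percentile(t,[1,50,99],axis=0).round(1),rect(t[:,:2]/1000))
np.savez('bed.npz',O=O,R=R)
```

```text
[ 0.45046602 -0.00079484  0.33890756] 0.6405341495307681 [[ 8.73502156e-02  1.96877435e-01  9.76529168e-01]
 [-9.96177304e-01  1.80973839e-02  8.54591327e-02]
 [-8.47648406e-04 -9.80261067e-01  1.97705643e-01]]
tilt 30.083143443856954 az 4.902551795781894 10580 17906
((-10.989646911621094, -0.10216522216796875), (198.90359497070312, 149.3585205078125), 89.94537353515625) O [0.60020183 0.00309811 0.06776871]
blue [182  68  22  55 904] [[-26.2  77.8   9.4]
 [ 31.6  94.7  40.1]]
blue [319  68  25  56 951] [[-27.5 -93.9   5.3]
 [ 31.6 -77.9  40.2]]
black 1676 [[-54.4 -26.7   4.5]
 [ 10.1  -0.6   7.9]
 [ 54.6  27.5   9.7]] ((0.012042999267578125, 0.29400634765625), (54.89891815185547, 109.8580322265625), 89.94633483886719)
```

View pics/w_stand2.png

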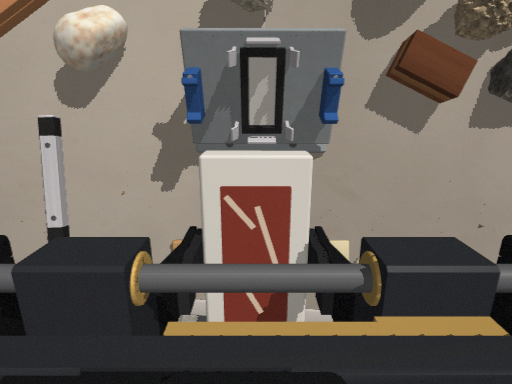

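The stand is fully in view: the spacer frame is at about (262,92) and the blue supports at (194,95) and (332,95). The fit is consistent to within a millimetre. Next I'll find the blank in the hand and compute the placing poses.

Run:
```python
from h import *;import pickle
c,T=pickle.load(open('stand.pkl','rb'));H=c['hand_eye'];P=pts(c,H) # tool frame
m=np.zeros(P.shape[:2],bool);m[145:235,195:320]=1
m&=(P[...,1]<.06)&(P[...,1]>-.01)&(c['depth']>0)
q=P[m]*1000
print(np.percentile(q,[1,50,99],axis=0).round(1));a=np.polyfit(q[:,2],q[:,1],1);print('top y at z=0',a)
B=np.load('bed.npz');O,R=B['O'],B['R']
# tool: x=-bed y, y=-bed z, z=bed x
RT=np.c_[-R[:,1],-R[:,2],R[:,0]]
for h in(.12,.06,.038):
    print(h,'target',(O+R@[0.0,0,h]).round(4));delta(O+R@[0.0,0,h],RT)
print('n',R[:,2].round(4),'x',R[:,0].round(4))
```

```text
[[-26.7  10.   11.6]
 [  1.1  11.5  34.9]
 [ 28.6  23.6  53.7]]
top y at z=0 [ 0.03255491 10.7803145 ]
0.12 target [ 0.5403 -0.002   0.1716]
shift [ 0.0898 -0.0014 -0.1673] turn [ 0.0273 -0.3248 -0.0022]
0.06 target [5.702e-01 5.000e-04 1.197e-01]
shift [ 0.1198  0.0012 -0.2192] turn [ 0.0273 -0.3248 -0.0022]
0.038 target [0.5812 0.0015 0.1007]
shift [ 0.1308  0.0021 -0.2383] turn [ 0.0273 -0.3248 -0.0022]
n [-0.4994 -0.0428  0.8653] x [0.8621 0.0739 0.5013]
```

Request:
{"name": "play_rows", "arguments": {"commands": [[[0.02, 0, -0.02], [0.013, -0.16, -0.001]], [[0.05, 0, -0.06], [0.027, -0.325, -0.002]], [[0.07, -0.001, -0.11], [0.027, -0.325, -0.002]], [[0.091, -0.001, -0.15], [0.027, -0.325, -0.002]], [[0.091, -0.001, -0.167], [0.027, -0.325, -0.002]], [[0.091, -0.001, -0.167], [0.027, -0.325, -0.002]], [[0.091, -0.001, -0.167], [0.027, -0.325, -0.002]]]}}

```text
time_s: 6.38
position: [0.5417, -0.0015, 0.1729]
tcp_rot: [[0.086, 0.502, 0.861], [-0.996, 0.042, 0.075], [0.001, -0.864, 0.503]]
force: [0.4, -0.2, -2.2]
opening: 0.639
```

Run:
```python
from h import *
B=np.load('bed.npz');O,R=B['O'],B['R'];RT=np.c_[-R[:,1],-R[:,2],R[:,0]]
from rig import read_state
s=read_state();print(s['joint_positions'].round(1),s['force'],s['opening'],(R.T@(s['position']-O)*1000).round(1))
for h in(.05,.038):delta(O+R@[0.001,0,h],RT)
```

```text
[-18.   26.  119.5  61.3  12.8   9.3] [ 0.38267141 -0.20103845 -2.19292155] 0.6388719543947121 [  1.9   0.4 120.4]
shift [ 0.0344  0.0026 -0.0614] turn [ 0.001   0.0026 -0.0006]
shift [ 0.0404  0.0031 -0.0718] turn [ 0.001   0.0026 -0.0006]
```

Request:
{"name": "play_rows", "arguments": {"commands": [[[0.009, 0.001, -0.016], [0, 0.002, 0]], [[0.017, 0.001, -0.031], [0, 0.002, 0]], [[0.025, 0.002, -0.046], [0, 0.002, 0]], [[0.03, 0.0025, -0.055], [0, 0.002, 0]], [[0.0344, 0.0026, -0.0614], [0.001, 0.002, 0]], [[0.0344, 0.0026, -0.0614], [0.001, 0.002, 0]], [[0.0344, 0.0026, -0.0614], [0.001, 0.002, 0]]]}}

```text
time_s: 7.25
position: [0.576, 0.0009, 0.1123]
tcp_rot: [[0.086, 0.501, 0.861], [-0.996, 0.043, 0.074], [0.001, -0.864, 0.503]]
force: [-0.0, 0.4, -3.9]
opening: 0.639
```

Run:
```python
from h import *
B=np.load('bed.npz');O,R=B['O'],B['R'];RT=np.c_[-R[:,1],-R[:,2],R[:,0]]
from rig import read_state,capture
s=read_state();print(s['joint_positions'].round(1),s['force'],(R.T@(s['position']-O)*1000).round(1))
for h in(.038,):delta(O+R@[0.001,0,h],RT)
c=capture('scene');cv2.imwrite('pics/s1.png',cv2.resize(c['frame'][140:270,170:310,::-1],None,fx=5,fy=4.6))
```

```text
[-16.2  35.3 116.9  93.6  10.4 -22.2] [-0.03280347  0.36487918 -3.87377233] [ 1.3 -0.1 50.7]
shift [ 0.0061  0.0006 -0.0111] turn [ 0.0005  0.0018 -0.0003]
```

View pics/s1.png

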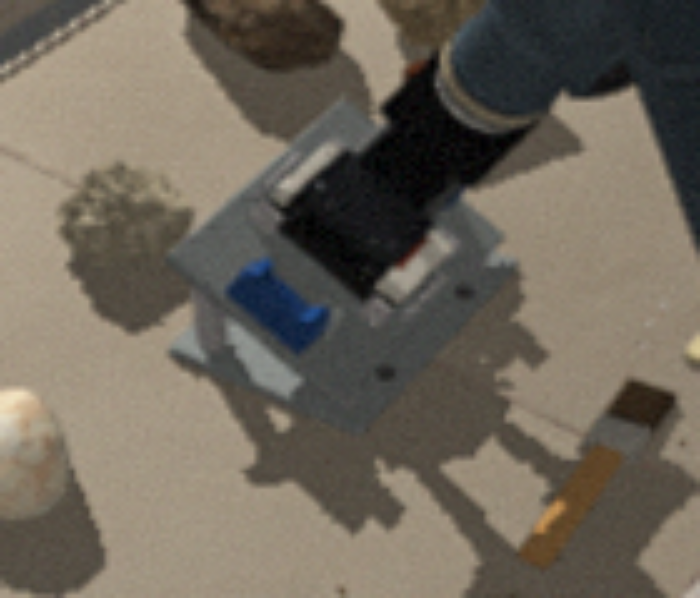

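The scene view shows the blank in the jaws over the frame and aligned with the guides. I'll lower it the last 12 mm.

Request:
{"name": "play_rows", "arguments": {"commands": [[[0.002, 0, -0.004], [0, 0.001, 0]], [[0.004, 0, -0.007], [0, 0.002, 0]], [[0.005, 0.0005, -0.009], [0, 0.002, 0]], [[0.006, 0.0005, -0.0105], [0, 0.002, 0]], [[0.006, 0.0005, -0.0105], [0, 0.002, 0]], [[0.006, 0.0005, -0.0105], [0, 0.002, 0]]]}}

```text
time_s: 8.05
position: [0.5816, 0.0016, 0.1006]
tcp_rot: [[0.086, 0.497, 0.863], [-0.996, 0.043, 0.074], [-0.0, -0.866, 0.499]]
force: [0.1, 0.1, -2.8]
opening: 0.643
```

Run:
```python
from h import *
B=np.load('bed.npz');O,R=B['O'],B['R']
from rig import read_state
s=read_state();print(s['joint_positions'].round(1),'F bed',R.T@s['force'],s['moment'],(R.T@(s['position']-O)*1000).round(1))
```

```text
[-15.9  36.9 116.3  98.   10.3 -26.3] F bed [-1.2948871   0.06287757 -2.53521746] [-0.03774662  0.49967096  0.02967343] [ 0.3  0.1 37.8]
```

Request:
{"name": "play_rows", "arguments": {"commands": [[[0.0005, 0, -0.0007], [0, 0, 0]], [[0.001, 0, -0.0013], [0, 0, 0]], [[0.001, 0, -0.0013], [0, 0, 0]]]}}

```text
time_s: 8.43
position: [0.5816, 0.0017, 0.1005]
tcp_rot: [[0.085, 0.498, 0.863], [-0.996, 0.043, 0.074], [-0.0, -0.866, 0.5]]
force: [-8.1, -1.1, 11.3]
opening: 0.642
```

Request:
{"name": "play_rows", "arguments": {"commands": [[[0.0003, 0, -0.0005], [0, 0, 0]], [[0.0006, 0, -0.001], [0, 0, 0]], [[0.0006, 0, -0.001], [0, 0, 0]]]}}

```text
time_s: 8.8
position: [0.5816, 0.0016, 0.1004]
tcp_rot: [[0.085, 0.499, 0.863], [-0.996, 0.042, 0.074], [0.0, -0.866, 0.5]]
force: [-13.3, -2.3, 20.5]
opening: 0.641
```

There is firm contact along the bed normal, so the blank is down on the spacer. I'll release it and back off along the normal.

Request:
{"name": "play_rows", "arguments": {"commands": [[[-0.0006, 0, 0.001], [0, 0, 0]], [[-0.0006, 0, 0.001], [0, 0, 0]], [[-0.0006, 0, 0.001], [0, 0, 0]], [[-0.0006, 0, 0.001], [0, 0, 0]], [[-0.0006, 0, 0.001], [0, 0, 0]]], "gripper": 0.072}}

```text
time_s: 9.43
position: [0.5827, 0.0016, 0.0991]
tcp_rot: [[0.086, 0.497, 0.863], [-0.996, 0.043, 0.074], [-0.001, -0.866, 0.499]]
force: [-0.1, 0.6, 1.0]
opening: 0.826
```

Request:
{"name": "play_rows", "arguments": {"commands": [[[-0.005, -0.0004, 0.0087], [0, 0, 0]], [[-0.015, -0.0013, 0.026], [0, 0, 0]], [[-0.03, -0.0026, 0.052], [0, 0, 0]], [[-0.05, -0.0043, 0.087], [0, 0, 0]], [[-0.075, -0.0065, 0.13], [0, 0, 0]], [[-0.1, -0.0087, 0.173], [0, 0, 0]], [[-0.12, -0.0087, 0.21], [0, 0, 0]], [[-0.12, -0.0087, 0.21], [-0.015, 0.17, 0]], [[-0.12, -0.0087, 0.21], [-0.015, 0.17, 0]], [[-0.12, -0.0087, 0.21], [-0.015, 0.17, 0]]]}}

```text
time_s: 10.68
position: [0.4618, -0.0062, 0.3081]
tcp_rot: [[0.087, 0.343, 0.935], [-0.996, 0.032, 0.081], [-0.002, -0.939, 0.345]]
force: [-0.5, 0.1, 0.6]
opening: 0.831
```

Run:
```python
from h import *;import pickle
s,c,T=look('w_seat');print(s['position'],s['opening'],s['force'],s['time_s'],s['joint_positions'].round(1))
B=np.load('bed.npz');O,R=B['O'],B['R'];Q=(pts(c,T)-O)@R*1000
m=(abs(Q[...,0])<60)&(abs(Q[...,1])<31)&(Q[...,2]>20)&(Q[...,2]<33)&(c['frame'].min(-1)>0)
k,l,st,ce=cv2.connectedComponentsWithStats(m.astype(np.uint8));b=1+st[1:,4].argmax();q=Q[l==b]
print(len(q),rect(q[:,:2]/1000),np.percentile(q[:,2],[5,50,95]),'slopes',np.linalg.lstsq(np.c_[q[:,:2],np.ones(len(q))],q[:,2],rcond=None)[0])
delta([.4505,.3075,.247],down(6.67-90))
```

```text
[ 0.46178164 -0.0062144   0.30809097] 0.831058437991404 [-0.50862752  0.05207986  0.59105113] 10.675 [-20.    5.8 112.8  12.4  43.7  57.4]
4050 ((-0.559783935546875, -0.8480720520019531), (56.08811569213867, 109.43985748291016), 89.99618530273438) [24.66890462 26.06068697 27.32596353] slopes [-1.23287496e-03 -8.93364477e-04  2.60434116e+01]
shift [-0.0109  0.3137 -0.0607] turn [-0.0382  0.3485  0.0301]
```

View pics/w_seat.png

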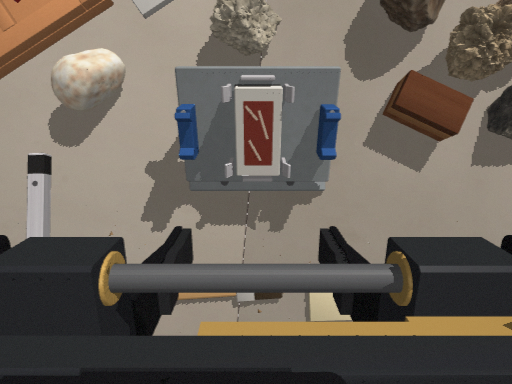

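The blank is seated flat: its top is at 26.0 mm, level to within 0.1 degrees and centred to within 1 mm. Next, the bar.

Request:
{"name": "play_rows", "arguments": {"commands": [[[-0.011, 0.06, 0], [-0.019, 0.17, 0.015]], [[-0.011, 0.12, 0], [-0.038, 0.3485, 0.03]], [[-0.011, 0.18, -0.01], [-0.038, 0.3485, 0.03]], [[-0.011, 0.24, -0.03], [-0.038, 0.3485, 0.03]], [[-0.011, 0.295, -0.05], [-0.038, 0.3485, 0.03]], [[-0.011, 0.314, -0.05], [-0.038, 0.3485, 0.03]], [[-0.011, 0.314, -0.05], [-0.038, 0.3485, 0.03]], [[-0.011, 0.314, -0.05], [-0.038, 0.3485, 0.03]]], "gripper": 0.06}}

```text
time_s: 11.72
position: [0.4517, 0.3055, 0.2595]
tcp_rot: [[0.115, 0.002, 0.993], [-0.993, -0.003, 0.115], [0.003, -1.0, 0.002]]
force: [-0.5, -0.7, -0.5]
opening: 0.689
```

Run:
```python
from h import *
s,c,T=look('w_bar');print(s['position'],s['opening'],s['joint_positions'].round(1))
P=pts(c,T);m=top(P,(.4505,.3075),.12);v,u=np.nonzero(m)
r=rect(P[m][:,:2]);print(m.sum(),r,np.median(P[m][:,2]),u.min(),u.max(),v.min(),v.max())
```

```text
[0.45172643 0.30549438 0.25950487] 0.689328589674496 [ 22.4  23.2  92.8  -0.2  63.9 105.9]
3122 ((451.9999084472656, 309.9674072265625), (198.57814025878906, 23.90519142150879), 6.771047115325928) 0.018268317928330807 240 260 84 242
```

View pics/w_bar.png

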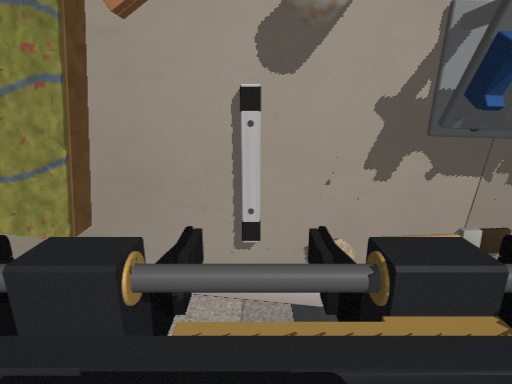

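The bar is centred at about (250,163) and nothing is close to it. I'll descend and grip it at the middle.

Request:
{"name": "play_rows", "arguments": {"commands": [[[0, 0.0035, -0.06], [0, 0, 0.003]], [[0, 0.0035, -0.12], [0, 0, 0.003]], [[0, 0.0035, -0.17], [0, 0, 0.003]], [[0, 0.0035, -0.21], [0, 0, 0.003]], [[0, 0.0035, -0.2295], [0, 0, 0.003]], [[0, 0.0035, -0.2295], [0, 0, 0.003]], [[0, 0.0035, -0.2295], [0, 0, 0.003]]]}}

```text
time_s: 12.65
position: [0.4528, 0.3099, 0.031]
tcp_rot: [[0.118, 0.004, 0.993], [-0.993, -0.002, 0.118], [0.002, -1.0, 0.004]]
force: [0.6, -0.5, -0.1]
opening: 0.693
```

Request:
{"name": "play_rows", "arguments": {"commands": [[[0, 0, 0], [0, 0, 0]], [[0, 0, 0], [0, 0, 0]], [[0, 0, 0], [0, 0, 0]], [[0, 0, 0], [0, 0, 0]], [[0, 0, 0], [0, 0, 0]], [[0, 0, 0], [0, 0, 0]], [[0, 0, 0], [0, 0, 0]], [[0, 0, 0], [0, 0, 0]]], "gripper": 0.01}}

```text
time_s: 13.65
position: [0.4516, 0.3105, 0.03]
tcp_rot: [[0.119, 0.002, 0.993], [-0.993, -0.002, 0.119], [0.002, -1.0, 0.002]]
force: [-1.1, 1.0, 2.0]
opening: 0.273
```

Request:
{"name": "play_rows", "arguments": {"commands": [[[0, 0, 0.02], [0, 0, 0]], [[0, 0, 0.07], [0, 0, 0]], [[0, 0, 0.13], [0, 0, 0]], [[0, 0, 0.19], [0, 0, 0.1]], [[0, -0.02, 0.24], [0, 0, 0.27]], [[0, -0.06, 0.26], [0, 0, 0.44]], [[0, -0.11, 0.27], [0, 0, 0.61]], [[0, -0.17, 0.27], [0, 0, 0.79]], [[0, -0.22, 0.27], [0, 0, 0.96]], [[0, -0.27, 0.27], [0, 0, 1.13]]]}}

```text
time_s: 14.9
position: [0.4512, 0.046, 0.2992]
tcp_rot: [[0.941, 0.002, 0.34], [-0.34, 0.001, 0.941], [0.001, -1.0, 0.001]]
force: [1.6, -0.2, -3.4]
opening: 0.27
```

Request:
{"name": "play_rows", "arguments": {"commands": [[[0, -0.03, 0], [0, 0, 0.17]], [[0, -0.04, 0], [0, 0, 0.34]], [[0, -0.04, 0], [0, 0, 0.41]], [[0, -0.04, 0], [0, 0, 0.41]], [[0, -0.04, 0], [0, 0, 0.41]]]}}

```text
time_s: 15.52
position: [0.4517, 0.0078, 0.2995]
tcp_rot: [[0.998, 0.001, -0.057], [0.057, 0.002, 0.998], [0.002, -1.0, 0.002]]
force: [0.3, -0.2, -1.6]
opening: 0.271
```

Run:
```python
from h import *;import pickle
s,c,T=look('w_bar2');print(s['position'],s['opening'],s['force'],s['joint_positions'].round(1))
B=np.load('bed.npz');O,R=B['O'],B['R'];RT=np.c_[R[:,0],-R[:,2],R[:,1]]
# bar in tool frame
P=pts(c,c['hand_eye'])*1000
m=(P[...,1]<35)&(P[...,1]>0)&(abs(P[...,0])<25)&(P[...,2]>20)&(c['depth']>0)
q=P[m];print(len(q),np.percentile(q,[1,50,99],axis=0).round(1))
for h in(.14,.075,.062):delta(O+R@[0,0,h],RT)
```

```text
[0.45169477 0.00775797 0.29945861] 0.27148130022173206 [ 0.29759482 -0.21542361 -1.58075563] [-1.33e+01  1.27e+01  1.02e+02  1.00e-01  6.52e+01 -1.67e+01]
8479 [[-11.   10.1  21. ]
 [  0.9  11.7  64. ]
 [ 12.6  13.6  98.2]]
shift [ 0.0785 -0.0107 -0.1107] turn [ 0.0355 -0.522   0.0269]
shift [ 0.1109 -0.0079 -0.1669] turn [ 0.0355 -0.522   0.0269]
shift [ 0.1174 -0.0074 -0.1782] turn [ 0.0355 -0.522   0.0269]
```

View pics/w_bar2.png

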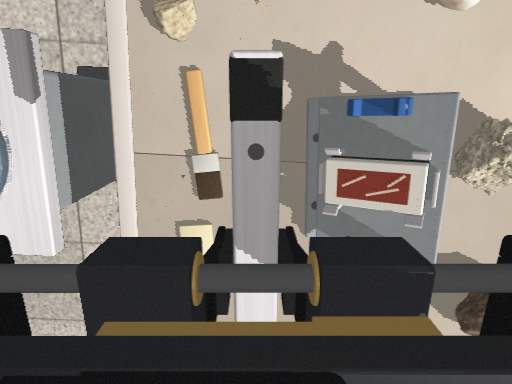

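The bar is held straight, with its far end 98–99 mm from the tool centre, so it is centred to about 1 mm. The blank is still in place at about (375,185). I'll move to the pre-place pose.

Request:
{"name": "play_rows", "arguments": {"commands": [[[0.01, -0.002, -0.01], [0.012, -0.174, 0.009]], [[0.03, -0.005, -0.03], [0.024, -0.348, 0.018]], [[0.05, -0.008, -0.065], [0.0355, -0.522, 0.027]], [[0.07, -0.01, -0.1], [0.0355, -0.522, 0.027]], [[0.0785, -0.0107, -0.1107], [0.0355, -0.522, 0.027]], [[0.0785, -0.0107, -0.1107], [0.0355, -0.522, 0.027]], [[0.0785, -0.0107, -0.1107], [0.0355, -0.522, 0.027]], [[0.0785, -0.0107, -0.1107], [0.0355, -0.522, 0.027]]]}}

```text
time_s: 16.58
position: [0.5309, -0.0028, 0.1906]
tcp_rot: [[0.86, 0.502, -0.087], [0.075, 0.043, 0.996], [0.504, -0.864, -0.001]]
force: [0.1, 0.3, -1.4]
opening: 0.271
```

```bash
cat > chk.py <<'E'
from h import *
from rig import read_state
B=np.load('bed.npz');O,R=B['O'],B['R'];RT=np.c_[R[:,0],-R[:,2],R[:,1]]
s=read_state();print(s['time_s'],s['joint_positions'].round(1),'F bed',(R.T@s['force']).round(1),(R.T@(s['position']-O)*1000).round(1))
for h in(.072,.062,.06):delta(O+R@[0,0.001,h],RT)
E
python3 chk.py
```

```text
16.575 [-18.7  23.1 120.1  53.8  14.5 -73.7] F bed [-0.6  0.3 -1.2] [  1.4   0.  141.1]
shift [ 0.0332  0.0038 -0.0605] turn [ 0.0008  0.0031 -0.0013]
shift [ 0.0382  0.0043 -0.0692] turn [ 0.0008  0.0031 -0.0013]
shift [ 0.0392  0.0044 -0.0709] turn [ 0.0008  0.0031 -0.0013]
```

Request:
{"name": "play_rows", "arguments": {"commands": [[[0.009, 0.001, -0.016], [0, 0.002, 0]], [[0.017, 0.002, -0.031], [0, 0.002, 0]], [[0.024, 0.003, -0.044], [0, 0.003, 0]], [[0.029, 0.0035, -0.053], [0, 0.003, 0]], [[0.0332, 0.0038, -0.0605], [0, 0.003, -0.001]], [[0.0332, 0.0038, -0.0605], [0, 0.003, -0.001]], [[0.0332, 0.0038, -0.0605], [0, 0.003, -0.001]]]}}

```text
time_s: 17.45
position: [0.564, 0.0007, 0.1296]
tcp_rot: [[0.863, 0.499, -0.085], [0.074, 0.042, 0.996], [0.501, -0.866, -0.001]]
force: [0.7, 0.8, -1.7]
opening: 0.269
```

```bash
python3 chk.py
python3 - <<'E'
from h import *;from rig import capture
c=capture('scene');d=capture('top');a=cv2.resize(c['frame'][140:270,180:300],(480,520),interpolation=cv2.INTER_CUBIC)
b=cv2.resize(d['frame'][110:200,190:295],(320,274),interpolation=cv2.INTER_CUBIC);o=np.zeros((520,800,3),np.uint8);o[:,:480]=a;o[:274,480:]=b
cv2.imwrite('pics/s2.png',o[:,:,::-1])
E
```

```text
17.45 [ -16.7   32.6  118.    84.    10.6 -102.8] F bed [-0.2  0.7 -1.8] [-0.4  0.8 71.7]
shift [0.0002 0.0003 0.0005] turn [ 0.0008 -0.0008  0.0003]
shift [ 0.0052  0.0007 -0.0082] turn [ 0.0008 -0.0008  0.0003]
shift [ 0.0062  0.0008 -0.0099] turn [ 0.0008 -0.0008  0.0003]
```

View pics/s2.png

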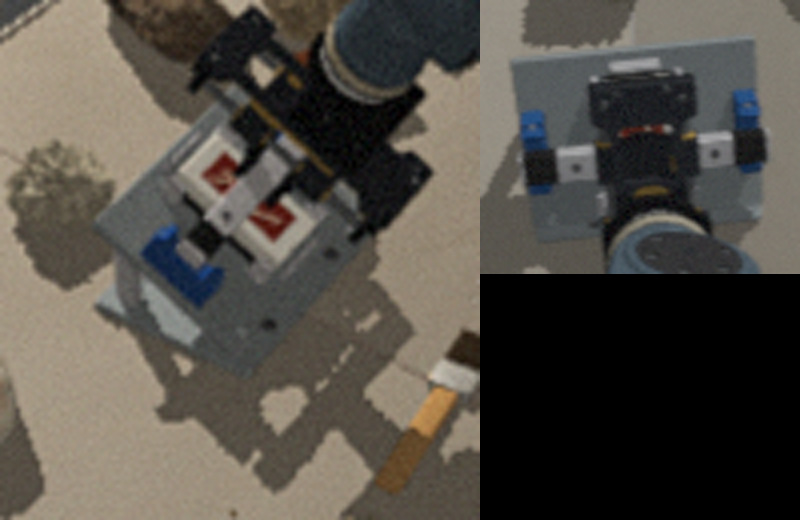

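Both crops show the bar's ends above the two blue notches, roughly centred. I'll lower it.

Request:
{"name": "play_rows", "arguments": {"commands": [[[0.002, 0.0002, -0.003], [0, 0, 0]], [[0.004, 0.0005, -0.006], [0, 0, 0]], [[0.0052, 0.0006, -0.0085], [0, 0, 0]], [[0.0052, 0.0006, -0.0085], [0, 0, 0]], [[0.0052, 0.0006, -0.0085], [0, 0, 0]]]}}

```text
time_s: 18.18
position: [0.5689, 0.0014, 0.12]
tcp_rot: [[0.863, 0.497, -0.085], [0.074, 0.042, 0.996], [0.499, -0.867, 0.0]]
force: [-0.1, -0.1, -2.1]
opening: 0.275
```

Request:
{"name": "play_rows", "arguments": {"commands": [[[0.0005, 0, -0.0008], [0, 0, 0]], [[0.001, 0.0001, -0.0017], [0, 0, 0]], [[0.001, 0.0001, -0.0017], [0, 0, 0]], [[0.001, 0.0001, -0.0017], [0, 0, 0]]]}}

```text
time_s: 18.68
position: [0.5696, 0.0013, 0.1192]
tcp_rot: [[0.863, 0.498, -0.085], [0.074, 0.042, 0.996], [0.5, -0.866, -0.001]]
force: [-4.1, -0.1, 5.6]
opening: 0.267
```

```bash
python3 chk.py
```

```text
18.675 [ -16.3   34.1  117.5   89.6   10.4 -108.2] F bed [-0.8  0.3  6.9] [-0.8  0.9 59.9]
shift [-0.0054 -0.0003  0.0109] turn [ 0.0008 -0.0016  0.0009]
shift [-0.0004  0.0001  0.0022] turn [ 0.0008 -0.0016  0.0009]
shift [0.0006 0.0002 0.0005] turn [ 0.0008 -0.0016  0.0009]
```

Contact came at 59.9 mm, where 60 was expected. I'll press down slightly to seat it flat, then release.

Request:
{"name": "play_rows", "arguments": {"commands": [[[0.0005, 0, -0.0008], [0, 0, 0]], [[0.0005, 0, -0.0008], [0, 0, 0]], [[0.0005, 0, -0.0008], [0, 0, 0]]]}}

```text
time_s: 19.05
position: [0.5696, 0.0013, 0.1191]
tcp_rot: [[0.863, 0.499, -0.084], [0.073, 0.041, 0.996], [0.5, -0.866, -0.001]]
force: [-9.5, -0.8, 12.6]
opening: 0.271
```

Request:
{"name": "play_rows", "arguments": {"commands": [[[-0.0004, 0, 0.0007], [0, 0, 0]], [[-0.0004, 0, 0.0007], [0, 0, 0]], [[-0.0004, 0, 0.0007], [0, 0, 0]], [[-0.0004, 0, 0.0007], [0, 0, 0]], [[-0.0004, 0, 0.0007], [0, 0, 0]], [[-0.0004, 0, 0.0007], [0, 0, 0]]], "gripper": 0.05}}

```text
time_s: 19.8
position: [0.5701, 0.0015, 0.1183]
tcp_rot: [[0.863, 0.497, -0.085], [0.074, 0.042, 0.996], [0.499, -0.867, -0.0]]
force: [-0.4, 0.4, 0.4]
opening: 0.573
```

Request:
{"name": "play_rows", "arguments": {"commands": [[[-0.005, -0.0004, 0.0087], [0, 0, 0]], [[-0.015, -0.0013, 0.026], [0, 0, 0]], [[-0.03, -0.0026, 0.052], [0, 0, 0]], [[-0.05, -0.0043, 0.087], [0, 0, 0]], [[-0.075, -0.0065, 0.13], [0, 0, 0]], [[-0.1, -0.0087, 0.173], [0, 0, 0]], [[-0.12, -0.0087, 0.21], [-0.015, 0.17, 0]], [[-0.14, -0.0087, 0.22], [-0.03, 0.34, 0]], [[-0.14, -0.0087, 0.22], [-0.03, 0.34, 0]], [[-0.14, -0.0087, 0.22], [-0.03, 0.34, 0]]]}}

```text
time_s: 21.05
position: [0.4295, -0.0066, 0.3369]
tcp_rot: [[0.98, 0.18, -0.086], [0.084, 0.016, 0.996], [0.181, -0.984, 0.001]]
force: [0.5, -0.1, -0.8]
opening: 0.575
```

Run:
```python
from h import *;from rig import capture
s,c,T=look('w_end');print(s['time_s'],s['position'],s['force'],s['opening'])
B=np.load('bed.npz');O,R=B['O'],B['R']
d=capture('top')
for n,cc,TT in(('wrist',c,T),('top',d,d['cam_to_world'])):
    Q=(pts(cc,TT)-O)@R*1000
    m=(abs(Q[...,0])<22)&(abs(Q[...,1])<110)&(Q[...,2]>44)&(Q[...,2]<60)
    q=Q[m];print(n,m.sum(),rect(q[:,:2]/1000) if len(q) else '',np.percentile(q[:,2],[5,50,95]),'slopes',np.linalg.lstsq(np.c_[q[:,:2],np.ones(len(q))],q[:,2],rcond=None)[0])
    b=(abs(Q[...,0])>20)&(abs(Q[...,0])<60)&(abs(Q[...,1])<31)&(Q[...,2]>22)&(Q[...,2]<31);q=Q[b];print('blank',b.sum(),rect(q[:,:2]/1000),np.median(q[:,2]))
b=cv2.resize(d['frame'][60:270],(800,328),interpolation=cv2.INTER_CUBIC);a=cv2.resize(c['frame'][:250],(550,268))
o=np.zeros((600,800,3),np.uint8);o[:328]=b;o[328:596,:550]=a;cv2.imwrite('pics/end.png',o[:,:,::-1])
```

```text
21.05 [ 0.42952066 -0.00663712  0.33694193] [ 0.45723665 -0.13787678 -0.77707019] 0.5747106584641962
wrist 3036 ((0.5270366668701172, -0.23450469970703125), (199.3122100830078, 24.633642196655273), 89.93283081054688) [46.44584144 47.8909401  49.23697055] slopes [-9.18655517e-03  6.76329122e-05  4.78735681e+01]
blank 2224 ((-0.3394203186035156, -0.46521949768066406), (110.008056640625, 56.240970611572266), 0.04571019113063812) 25.945754708039964
top 775 ((-1.346914291381836, -0.7137451171875), (197.79592895507812, 32.43682098388672), 87.65010833740234) [45.1063388  47.65417248 50.37548135] slopes [-7.09467407e-03 -6.05328077e-04  4.76650175e+01]
blank 445 ((5.985054016113281, -1.7865715026855469), (94.85255432128906, 55.965240478515625), 0.22444938123226166) 25.82974194424105
```

View pics/end.png

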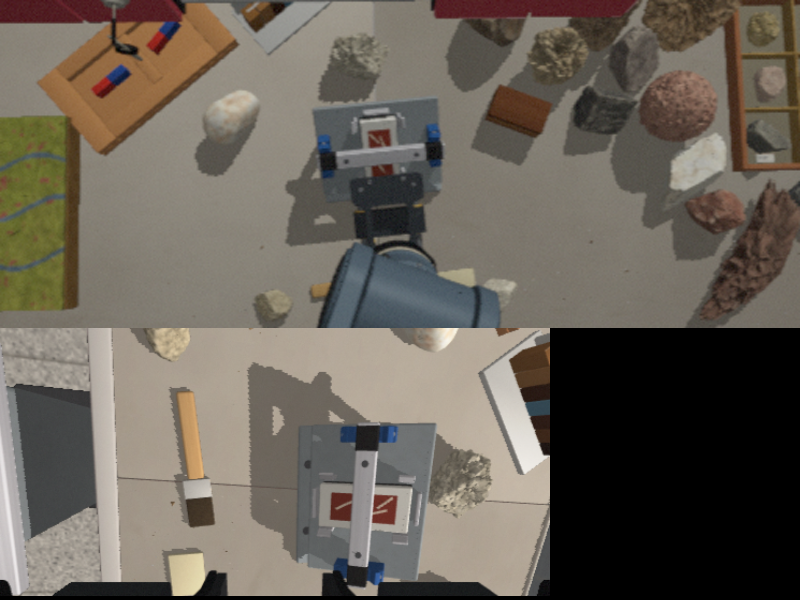

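The bar lies in both notches: its top is at 47.9 mm where 48 is nominal, it is level, and it is centred to within 1 mm. The blank is undisturbed underneath. I'll hand it in.

```bash
python3 -c "
from rig import *
print(hand_in())"
```

```text
the job is handed in; nothing more can be done
None
```

I laid the blank flat on the spacer frame between its guides and released it. Then I laid the retaining bar across both blue supports, bridging the blank. The job was handed in at about 21 s, with the gripper open and well clear.

My last checks, in the bed frame:

| Part | Top height, mm (nominal) | Offset from centre | Flatness |
|---|---|---|---|
| Bar | 47.9 (48) | about 0.5 mm | level along its length, within 0.6° across its width |
| Blank | 25.9 (26) | under 1 mm | level within 0.1°, checked after release, before the bar went on |

- **Bystanders:** those visible in the final views look unmoved. I judged this by eye and did not measure them.
- **Disagreement:** the top camera's final outlines were coarser. It read the bar as 32 mm wide and turned by about 2°, and the blank's centre as 6 mm off. The arm hid part of the stand in that view, so I relied on the closer wrist camera. The top camera's heights agreed to within 0.3 mm.
- **Failed checks:** none. The largest contact force I saw was about 25 N at the wrist, when seating the blank.

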